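# Cam-lock the fixture carrier and start the test

### The arm

A 6-joint arm with a two-finger parallel gripper is mounted at the origin on a cart in front of the work surface, level with it; the furniture and walls round the work are solid. World frame = base frame: x ahead of the robot, y to its left, z up, the work surface at z = 0. Lengths are in mm, angles in degrees, forces in N, time in s.
With the tool pointing down it reaches from about 350 to 850 mm from the base axis. Payload 8.1 kg.
Tool frame: the origin (TCP) lies at the very end of the fingers, on their centre line; the grasp point (between the pads) lies 19 mm behind it (r.grasp_offset is the distance from the TCP to the grasp point, in mm); z points along the fingers, y is the line along which they close (so a half turn about z gives the same grasp; the last joint's range is limited). The gripper opens to 85 mm and grips with 20 to 120 N. Pads are 22 mm wide; open, the fingers measure 114 mm over their backs; the gripper's body (76 mm by 85 mm) begins 54 mm behind the grasp point. The pads swing forward as they close: fully open they stand 13 mm farther back than shut.
Start: joints at [60.424, 7.471, 85.268, -0, 87.261, -4.893], TCP at [250.539, 545.193, 231.292] pointing down, gripper open.
Joint ranges: [-169.43, 169.43], [-51.17, 129.36], [1.28, 143.12], [-76.62, 256.62], [0, 156.53], [-152.29, 152.29]. Speed limits (degrees/s): [136.94, 136.94, 159.86, 180, 180, 180].

### API

Orientations are given as [roll, pitch, yaw] about the fixed x, y, z axes, in that order (R = Rz(yaw) Ry(pitch) Rx(roll)).
In Python, from bench import r gives the robot as it stands.
- The arm moves only by the tool carry_out, never from a script. Its argument "commands" is a list of rows, each an object with "jaw": the finger opening in m, from 0 to 0.0854; "translation": the shift along the tool's x, y, z in m, a list of three; "spin": the turn about the tool's z in rad. A call has exactly 8 rows; each row shifts and turns the commanded pose from where the row before left it, along the tool's axes as they then stand; what a row does not reach is not made up. A row lasts 1/12 s, in which the tool goes at most 41.7 mm and 7.16 degrees, less where a joint would pass 70% of its speed; a pose out of reach is approached as far as the arm can. A call is refused whole if a number of a shift passes 0.0417 or a number of a turn 0.125, either way. A call with a gripper value outside its range is refused whole. The fingers move at their own pace and stop on an object; "squeeze" is the grip in N (left out, the last holds). Time passes only in rows, so rows that do not move let the fingers close, or fill a call up. It gives the time, the measured TCP pose, the force, the opening and the grip force at its end, in the units of the state.
- r.sense(): the state, without advancing time (a new reading comes with each control period).
- r.snapshot(name): name is "scene" or "top" or "wrist"; returns a dict with "pixels" (420x560x3 uint8, blue, green, red), "K" (3x3 intrinsics, pixels), "dist_coeffs" ([k1, k2, p1, p2, k3] as OpenCV has them; the pictures are not rectified), "extrinsics" (4x4, takes a point from camera to world coordinates). Camera axes: x right, y down, z forward; pixel columns grow to the right and rows downward; lengths in mm; the calibration is good to about 2 mm. A picture is of the moment at which its call begins. There is no depth.
- r.hand_in(): hands the job in; it is judged then, once.
Trained networks look in a picture, given as the dict that the camera call returned (one of the last four; its "shot" number tells which), for a name from the list of things; names that differ only in an ending like _2 or _b are one class to them, and where a whole thing is asked for, a point or a joint stands for the part that bears it (a point fixed in the world has none). Each returns a list of dicts, best first, with "score" (0 to 1); they miss things now and then, are a little off and sometimes report something else, mostly with a low value. They report only what shows in the picture. A call takes as long as a camera call.
- r.spot_in(picture, target): "xy" ([column, row] in pixels, amid what is visible of it).
- r.regions_of(picture, target): "pixels" (420x560 bool, what is visible of it) and "xy" ([column, row] in pixels, amid what is visible of it).
- r.landmark_of(picture, target): "xy" ([column, row] in pixels: a listed point, or the origin of a listed thing).
The state is a dict: "time": time; "joint_pos": joint angles; "qd": joint speeds; "joint_efforts": joint torques, N m; "tool_pos": TCP position; "tcp_rot": TCP orientation; "ft_force": force on the tool from outside, world axes, zero at the start; "wrist_torque": the same for the moment, N m; "finger_gap": finger opening in mm; "grip_force": force on a finger pad.
Only numpy, scipy, OpenCV 4.12 (cv2) and the standard library are available. Lean on these libraries where they do the work, as an engineer would, in place of code of your own. Each camera call takes 0.05 s, during which the arm holds its last target. There are 200 camera calls.

### The job

Lock the blue fixture carrier into the test station: push it forward by its upright tab until its brass stud stops in the mouth of the steel cam, then swing the cam's red lever clockwise (seen from above) all the way to its stop so that the curved slot draws the stud and carrier tight. Only then start the test with the keys, one at a time: press the white key fully down and let it up, then press the green key fully down and let it up. Leave the steel cup, the round dish and the marker where they are.

Things in the scene. Friction and masses are not known exactly. Their poses are not given: they have to be found in the camera images.
- station: Fixed. Origin under the cam's pivot axis at bench level; x is the docking direction (away from the robot), y left. Aluminium deck x -190 to +62, y -88 to +88 mm, 12 mm high. Rails along x at y = +-78 (25 mm high) guide the carrier with 1.5 mm play. Two spring plungers (x -58, y +-58) push it back at the end, 7 N in all. Grey key pod, left: x -110 to +6, y 85 to 141, 30 mm high.
- cam (a joint): Turn of the cam, rad. 0 = open (it starts at 0 to 0.08), grows clockwise seen from above, stop at 2.25 = locked; the draw is finished at about 1.95. Stays where it is left; friction about 0.12 N m. If it is turned before the stud is in the mouth, the disc's rim shuts the stud out.
- cam_mouth (a point): Mouth of the curved slot in the cam's rim, 40 mm from the pivot axis. The cam is a steel disc of radius 46 mm, 26 to 34 mm above the bench, turning on the station. Its one slot opens at the rim in this mouth, about 25 mm wide, which faces -x (the carrier) at cam value 0, then spirals inwards.
- lever_grip (a point): Middle of the upright black grip rod on the end of the cam's red lever: 14 mm diameter, free from 44 to 86 mm above the bench (this point at 68), 62 mm from the pivot axis. From the pivot, in the station's frame, it stands at 1.35 rad minus the cam value, anticlockwise from +x: left when open, ahead and right when locked. Shut fingers can push it round.
- carrier: Blue plate 144 (y) x 48 (x) x 10 mm loose between the rails, 0.55 kg, with a red nest fixture on it (top 48 mm above the bench) and a front tongue with the brass stud: pin 8, head 14 mm, top 44 mm above the bench. Origin under the stud at the underside, axes as the station's. Its x in the station's frame: -75 to -55 mm at the start, about -33 stopped in the open mouth, about -24 locked.
- carrier_tab (a point): Centre of the rear (robot-side) face of the carrier's upright push tab, 50 mm wide (y), 6 mm thick, 22 to 62 mm above the bench (this point at 42 mm), 76 mm behind the stud. The carrier slides with about 3 to 7 N of friction; push against the stop with 10 to 15 N.
- key_white_top (a point): Centre of the top of the white key cap, 28 mm diameter, about 52 mm above the bench, on the pod; which of the pod's two places (52 mm apart, centre to centre, along the station's x) is the white one varies.
- key_white (a joint): How far the white key is pressed, m: 0 up, 0.006 fully down, spring, 1.2 N to start and 4 N fully down.
- key_green_top (a point): Centre of the top of the green key cap, same size and height as the white one, in the pod's other place.
- key_green (a joint): How far the green key is pressed, m, as the white one.
- cup: Bystander: small steel parts cup, 54 mm diameter, 36 mm high; origin at the centre of its underside.
- dish: Bystander: round covered dish 65 mm diameter, 15 mm high; origin at the centre of its underside.
- marker: Bystander: white marker with a dark blue cap, lying, 133 mm long, 12 mm thick, in front of the tall blue drawer cabinet that stands right of the station (fixed, do not run into it: 0.23 m high, x 0.50 to 0.80, y -0.11 to -0.36 in the robot's frame); origin at the centre of its underside.

How it is judged:
By the outcome, as a careful person would: the job done as asked, in the order asked, and still so for the second after the job is handed in, with the robot touching nothing.
It also fails if it takes over 54 s, if anything falls off the work surface, if the arm or the gripper's body presses on something with over 40 N, if the wrist force passes 120 N, or if a joint passes its speed limit or range.

## Working session

There is one attempt and no reset: what is moved stays moved. The work goes in short steps, Python scripts to look and compute and a tool call to move; the robot and the scene stay as the last step left them, time stands still between calls to the robot, and variables do not carry over. Pictures are saved under pics/ and viewed, at most 10 in all, crops included, and the job is handed in when it is done.

Besides the shell and the picture viewer there is one more tool, called after "Emit:" by a JSON object that holds its "api" and its "payload". carry_out: Moves the arm, as the interface text tells. Its arguments: {"type":"object","properties":{"commands":{"type":"array","items":{"type":"object","properties":{"jaw":{"type":"number"},"translation":{"type":"array","items":{"type":"number"}},"spin":{"type":"number"}}}},"squeeze":{"type":"number"}},"required":["commands"]}

```bash
mkdir -p pics; cat > h.py <<'E'
import numpy as np, cv2
from bench import r
def ray(p,xy):
    u=cv2.undistortPoints(np.array([[xy]],float),np.array(p["K"]),np.array(p["dist_coeffs"]))[0,0]
    T=np.array(p["extrinsics"]); return T[:3,3],T[:3,:3]@np.array([u[0],u[1],1.])
def atz(p,xy,z):
    o,d=ray(p,xy); return o+d*(z-o[2])/d[2]
def proj(p,X):
    T=np.linalg.inv(np.array(p["extrinsics"])); rv=cv2.Rodrigues(T[:3,:3])[0]
    return cv2.projectPoints(np.array(X,float).reshape(-1,3),rv,T[:3,3],np.array(p["K"]),np.array(p["dist_coeffs"]))[0][:,0]
E
python3 - <<'E'
from h import *
np.set_printoptions(precision=1,suppress=True)
Z=dict(station=0,cam_mouth=30,lever_grip=68,carrier=12,carrier_tab=42,key_white_top=52,key_green_top=52,cup=0,dish=0,marker=0)
s=r.sense(); print(s["tool_pos"],s["tcp_rot"],s["ft_force"],s["time"])
for c in ("top","scene"):
    p=r.snapshot(c); cv2.imwrite(f"pics/{c}0.png",p["pixels"])
    print(c,np.array(p["extrinsics"])[:3,3])
    for n,z in Z.items():
        for l in r.landmark_of(p,n)[:2]: print(n,round(l["score"],2),np.array(l["xy"]),atz(p,l["xy"],z))
E
```

```text
[250.3 544.7 230.2] [-179.9   -0.   155.3] [0.9 0.1 0.1] 0.0
top [ 467.    64.7 1047.5]
station 0.82 [246.  153.4] [636.9 131.    0. ]
cam_mouth 0.73 [242.8 168.5] [595.7 135.5  30. ]
lever_grip 0.86 [220.3 142. ] [650.5 186.4  68. ]
lever_grip 0.59 [244.1 178.3] [568.5 129.2  68. ]
carrier 0.68 [241.9 178.4] [573.9 138.2  12. ]
carrier_tab 0.94 [243.2 206.5] [505.1 131.   42. ]
key_white_top 0.7 [195.5 161.7] [605.7 244.4  52. ]
key_green_top 0.47 [192.6 180.1] [562.6 249.5  52. ]
cup 0.74 [148.  239.4] [420.2 362.7   0. ]
dish 0.91 [142.9 193.5] [531.5 379.5   0. ]
marker 0.5 [382.1 259.5] [ 386.4 -208.9    0. ]
marker 0.28 [243.8 208.5] [501.8 132.2   0. ]
scene [-597.7 -567.6  741.1]
station 0.58 [293.9 213.3] [647.3 142.    0. ]
cam_mouth 0.74 [290.  210.7] [605.  131.4  30. ]
lever_grip 0.67 [279.2 190.3] [639.3 191.4  68. ]
lever_grip 0.45 [258.6 195.1] [576.3 224.3  68. ]
carrier 0.88 [284.8 222.3] [563.2 123.6  12. ]
carrier 0.69 [363.1 298.9] [ 344.7 -222.3   12. ]
carrier_tab 0.72 [271.  222.3] [494.  127.3  42. ]
carrier_tab 0.34 [284.7 220.6] [523.8 100.6  42. ]
key_white_top 0.62 [260.6 197.4] [594.1 229.1  52. ]
key_green_top 0.51 [251.  202.1] [551.6 234.9  52. ]
marker 0.7 [364.2 294.6] [ 377.4 -211.9    0. ]
```

```bash
python3 -c "
import cv2,numpy as np
a=cv2.imread('pics/top0.png');b=cv2.imread('pics/scene0.png')
cv2.imwrite('pics/a.png',a);cv2.imwrite('pics/b.png',b)"
```

```text
(no output)
```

View pics/top0.png

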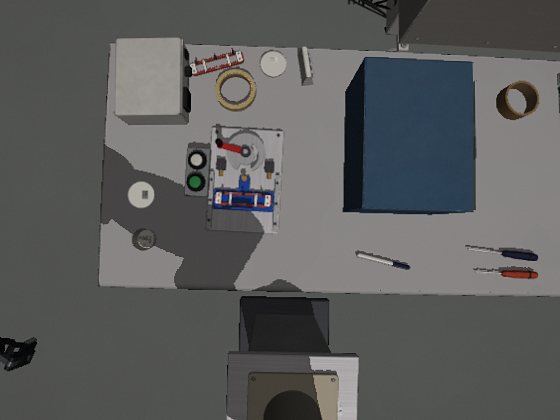

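View pics/scene0.png

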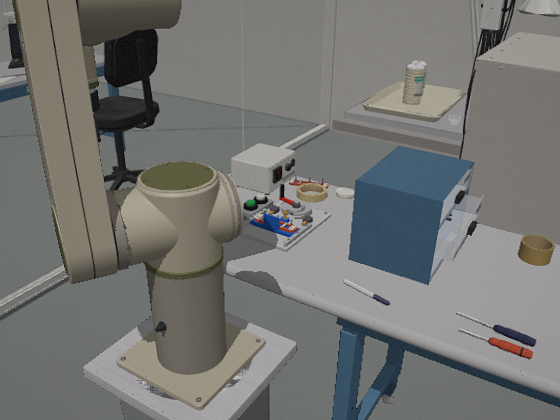

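The top view shows the station at about columns 208–283 and rows 126–232. The lever is at the left, open, at (220,142). The white key is at (196,160) with the green key behind it at (194,182). The scene view is mostly blocked by the arm. Next I'll move the wrist camera over the station.

Emit:
{"api": "carry_out", "payload": {"commands": [{"translation": [0, 0, -0.025], "spin": -0.108, "jaw": 0}, {"translation": [0, 0, -0.025], "spin": -0.108, "jaw": 0}, {"translation": [0, 0, -0.025], "spin": -0.108, "jaw": 0}, {"translation": [0, 0, -0.025], "spin": -0.107, "jaw": 0}, {"translation": [-0.025, -0.032, 0], "spin": 0, "jaw": 0}, {"translation": [-0.025, -0.032, 0], "spin": 0, "jaw": 0}, {"translation": [-0.025, -0.032, 0], "spin": 0, "jaw": 0}, {"translation": [-0.025, -0.032, 0], "spin": 0, "jaw": 0}]}}

```text
time: 1.77
tool_pos: [351.2, 416.0, 331.5]
tcp_rot: [180.0, 0.0, -179.9]
ft_force: [-0.5, -0.1, 0.3]
finger_gap: 0.2
grip_force: 0.0
```

Emit:
{"api": "carry_out", "payload": {"commands": [{"translation": [-0.025, -0.032, 0], "spin": 0, "jaw": 0}, {"translation": [-0.025, -0.032, 0], "spin": 0, "jaw": 0}, {"translation": [-0.025, -0.032, 0], "spin": 0, "jaw": 0}, {"translation": [-0.025, -0.032, 0], "spin": 0, "jaw": 0}, {"translation": [-0.025, -0.032, 0], "spin": 0, "jaw": 0}, {"translation": [-0.025, -0.032, 0], "spin": 0, "jaw": 0}, {"translation": [-0.025, -0.032, 0], "spin": 0, "jaw": 0}, {"translation": [0, 0, 0], "spin": 0, "jaw": 0}]}}

```text
time: 2.43
tool_pos: [529.0, 187.2, 330.7]
tcp_rot: [-179.8, 0.0, 179.7]
ft_force: [-0.1, 0.7, -0.1]
finger_gap: 0.0
grip_force: 0.0
```

```bash
cat > look.py <<'E'
import sys
from h import *
np.set_printoptions(precision=1,suppress=True)
Z=dict(station=0,cam_mouth=30,lever_grip=68,carrier=12,carrier_tab=42,key_white_top=52,key_green_top=52)
s=r.sense(); print(s["tool_pos"],s["tcp_rot"],s["ft_force"],s["time"],s["joint_pos"])
p=r.snapshot("wrist"); cv2.imwrite(f"pics/{sys.argv[1]}.png",p["pixels"])
import pickle; pickle.dump({k:np.array(p[k]) for k in("pixels","K","dist_coeffs","extrinsics")},open(f"{sys.argv[1]}.pkl","wb"))
print(np.array(p["extrinsics"]))
for n,z in Z.items():
    for l in r.landmark_of(p,n)[:2]: print(n,round(l["score"],2),np.array(l["xy"]),atz(p,l["xy"],z))
E
python3 look.py w1
```

```text
[529.  187.2 330.7] [-179.8    0.   179.7] [-0.1  0.7 -0.1] 2.4333 [ 14.4   0.3  82.5  -0.2  97.2 -75.3]
[[  0.    1.    0.3 448.6]
 [  1.   -0.   -0.  187.4]
 [ -0.    0.3  -1.  473.9]
 [  0.    0.    0.    1. ]]
station 0.84 [245.7 231.9] [636.3 124.    0. ]
cam_mouth 0.67 [244.5 214.1] [596.2 127.5  30. ]
lever_grip 0.69 [284.  259.7] [652.  185.5  68. ]
carrier 0.95 [249.7 194.4] [571.  134.3  12. ]
carrier_tab 0.72 [244.8 145.8] [495.6 133.9  42. ]
key_white_top 0.5 [324.8 231.8] [616.2 244.   52. ]
key_green_top 0.54 [324.3 190. ] [554.8 241.3  52. ]
```

View pics/w1.png

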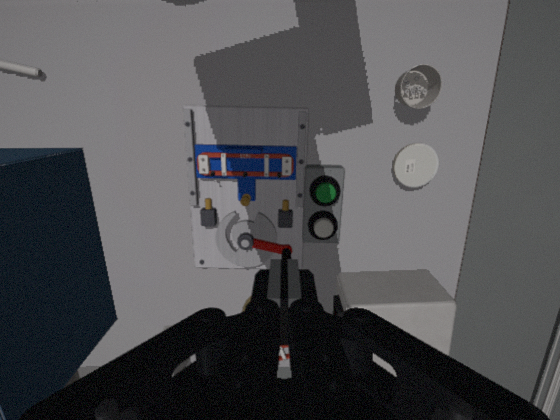

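The wrist view shows the following:
- Deck corners at about (184,107), (308,107), (193,268) and (302,268).
- The pivot hub at (246,242), the stud at (246,200) and the rod at (287,252).
- The white key at (323,226) and the green key at (323,191).

An enlarged crop will give more precise picks.

```bash
python3 -c "
import cv2
a=cv2.imread('pics/w1.png')[95:280,175:355]
a=cv2.resize(a,None,fx=3.2,fy=3.2,interpolation=cv2.INTER_CUBIC);a=cv2.convertScaleAbs(a,alpha=1.4,beta=15)
for i in range(180,355,20): cv2.putText(a,str(i),(int((i-175)*3.2),8),0,.3,(0,0,255));cv2.line(a,(int((i-175)*3.2),0),(int((i-175)*3.2),591),(0,200,255),1)
for i in range(100,280,20): cv2.putText(a,str(i),(0,int((i-95)*3.2)),0,.3,(0,0,255));cv2.line(a,(0,int((i-95)*3.2)),(575,int((i-95)*3.2)),(0,200,255),1)
cv2.imwrite('pics/w1c.png',a)"
```

```text
(no output)
```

View pics/w1c.png

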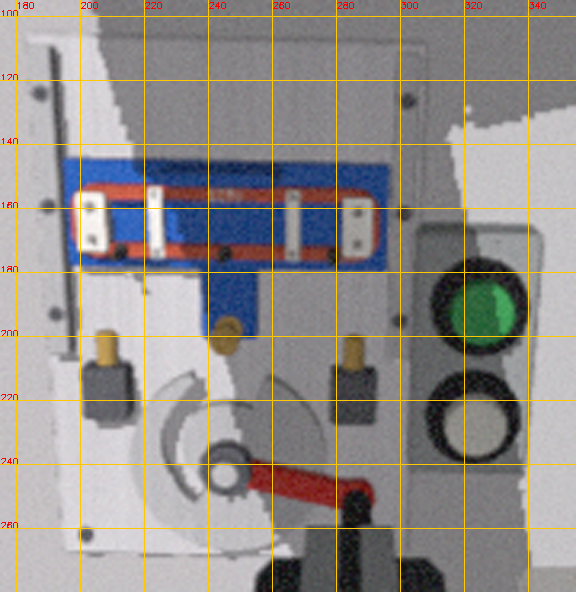

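```bash
cat > fit.py <<'E'
from h import *
import pickle
from scipy.optimize import least_squares
np.set_printoptions(precision=2,suppress=True)
p=pickle.load(open("w1.pkl","rb"))
# px, station xyz (None -> unknown via params)
P=[((183,106.5),(-190,-88,12)),((307.5,109),(-190,88,12)),((195.5,266.5),(62,-88,12)),((344.5,164.5),(-110,141,30)),((304.5,164.5),(-110,85,30))]
def W(q,X): c,s=np.cos(q[2]),np.sin(q[2]); return np.array([q[0]+c*X[0]-s*X[1],q[1]+s*X[0]+c*X[1],X[2]])
def mk(q):
    L=list(P); kx=q[3]
    L+=[((322.5,228.5),(kx+26,113,52)),((323.5,192.5),(kx-26,113,52)),((245.5,199.5),(q[4],q[5],44))]
    return L
def res(q):
    L=mk(q); u=proj(p,[W(q,X) for _,X in L]); return (u-np.array([a for a,_ in L])).ravel()
f=least_squares(res,[636,127,0.,-52,-60,0],x_scale=[1,1,.01,1,1,1])
q=f.x; print(q,np.degrees(q[2])); print(f.fun.reshape(-1,2))
for n,X in dict(tab=(q[4]-76,q[5],42),white=(q[3]+26,113,52),green=(q[3]-26,113,52),rod0=(62*np.cos(1.35),62*np.sin(1.35),68),lock=(62*np.cos(-.9),62*np.sin(-.9),68)).items(): print(n,W(q,X),proj(p,W(q,X)))
print('hub px z50',proj(p,W(q,(0,0,50))),'tabtop',proj(p,W(q,(q[4]-76,0,62))))
E
python3 fit.py
```

```text
[634.04 128.48  -0.02 -51.11 -64.21   2.2 ] -0.9553417317846536
[[-2.37 -1.42]
 [ 0.27 -2.74]
 [-0.83  1.63]
 [-0.07  1.96]
 [ 0.15  1.53]
 [ 0.93 -0.23]
 [ 1.78  0.36]
 [-0.   -0.  ]]
tab [493.89 133.02  42.  ] [[244.13 144.52]]
white [610.82 241.88  52.  ] [[323.43 228.27]]
green [558.83 242.75  52.  ] [[325.28 192.86]]
rod0 [648.63 188.74  68.  ] [[286.28 257.53]]
lock [671.77  79.28  68.  ] [[210.29 272.44]]
hub px z50 [[244.73 243.13]] tabtop [[240.52 146.18]]
```

Emit:
{"api": "carry_out", "payload": {"commands": [{"translation": [0.011, -0.0079, 0.039], "spin": 0, "jaw": 0}, {"translation": [0.011, -0.0079, 0.039], "spin": 0, "jaw": 0}, {"translation": [0.011, -0.0079, 0.039], "spin": 0, "jaw": 0}, {"translation": [0.011, -0.0079, 0.039], "spin": 0, "jaw": 0}, {"translation": [0.011, -0.0079, 0.039], "spin": 0, "jaw": 0}, {"translation": [0.011, -0.0079, 0.039], "spin": 0, "jaw": 0}, {"translation": [0.011, -0.0079, 0.039], "spin": 0, "jaw": 0}, {"translation": [0.001, 0, 0.02], "spin": 0.017, "jaw": 0}]}}

```text
time: 3.5
tool_pos: [442.2, 137.1, 33.2]
tcp_rot: [-179.9, -0.4, 179.1]
ft_force: [-1.2, -0.4, -0.7]
finger_gap: -0.3
grip_force: 0.0
```

Emit:
{"api": "carry_out", "payload": {"commands": [{"translation": [-0.007, 0, 0.002], "spin": 0, "jaw": 0}, {"translation": [-0.006, 0, 0.002], "spin": 0, "jaw": 0}, {"translation": [-0.005, 0, 0], "spin": 0, "jaw": 0}, {"translation": [-0.004, 0, 0], "spin": 0, "jaw": 0}, {"translation": [-0.004, 0, 0], "spin": 0, "jaw": 0}, {"translation": [-0.004, 0, 0], "spin": 0, "jaw": 0}, {"translation": [-0.004, 0, 0], "spin": 0, "jaw": 0}, {"translation": [0, 0, 0], "spin": 0, "jaw": 0}]}}

```text
time: 4.17
tool_pos: [483.0, 137.4, 35.0]
tcp_rot: [180.0, 0.1, 179.0]
ft_force: [-0.5, 0.0, 0.3]
finger_gap: 0.1
grip_force: 0.0
```

Emit:
{"api": "carry_out", "payload": {"commands": [{"translation": [-0.004, -0.002, 0], "jaw": 0}, {"translation": [-0.004, -0.002, 0], "jaw": 0}, {"translation": [-0.003, 0, 0], "jaw": 0}, {"translation": [-0.003, 0, 0], "jaw": 0}, {"translation": [-0.003, 0, 0], "jaw": 0}, {"translation": [-0.003, 0, 0], "jaw": 0}, {"translation": [-0.003, 0, 0], "jaw": 0}, {"translation": [0, 0, 0], "jaw": 0}]}}

```text
invalid input
```

Every row has to include "spin".

Emit:
{"api": "carry_out", "payload": {"commands": [{"translation": [-0.004, -0.002, 0], "spin": 0, "jaw": 0}, {"translation": [-0.004, -0.002, 0], "spin": 0, "jaw": 0}, {"translation": [-0.003, 0, 0], "spin": 0, "jaw": 0}, {"translation": [-0.003, 0, 0], "spin": 0, "jaw": 0}, {"translation": [-0.003, 0, 0], "spin": 0, "jaw": 0}, {"translation": [-0.003, 0, 0], "spin": 0, "jaw": 0}, {"translation": [-0.002, 0, 0], "spin": 0, "jaw": 0}, {"translation": [0, 0, 0], "spin": 0, "jaw": 0}]}}

```text
time: 4.83
tool_pos: [502.8, 132.8, 34.0]
tcp_rot: [-180.0, -0.1, 179.0]
ft_force: [-4.4, 0.2, 3.3]
finger_gap: -0.0
grip_force: 2.2
```

Emit:
{"api": "carry_out", "payload": {"commands": [{"translation": [-0.0015, 0, 0], "spin": 0, "jaw": 0}, {"translation": [-0.0015, 0, 0], "spin": 0, "jaw": 0}, {"translation": [-0.0015, 0, 0], "spin": 0, "jaw": 0}, {"translation": [-0.0015, 0, 0], "spin": 0, "jaw": 0}, {"translation": [-0.001, 0, 0], "spin": 0, "jaw": 0}, {"translation": [-0.001, 0, 0], "spin": 0, "jaw": 0}, {"translation": [0, 0, 0], "spin": 0, "jaw": 0}, {"translation": [0, 0, 0], "spin": 0, "jaw": 0}]}}

```text
time: 5.5
tool_pos: [510.6, 132.7, 33.9]
tcp_rot: [-180.0, -0.1, 179.0]
ft_force: [-5.3, -0.5, 4.4]
finger_gap: -0.0
grip_force: 2.8
```

Emit:
{"api": "carry_out", "payload": {"commands": [{"translation": [-0.001, 0, 0], "spin": 0, "jaw": 0}, {"translation": [-0.001, 0, 0], "spin": 0, "jaw": 0}, {"translation": [-0.001, 0, 0], "spin": 0, "jaw": 0}, {"translation": [-0.001, 0, 0], "spin": 0, "jaw": 0}, {"translation": [-0.001, 0, 0], "spin": 0, "jaw": 0}, {"translation": [0, 0, 0], "spin": 0, "jaw": 0}, {"translation": [0, 0, 0], "spin": 0, "jaw": 0}, {"translation": [0, 0, 0], "spin": 0, "jaw": 0}]}}

```text
time: 6.17
tool_pos: [515.3, 132.6, 33.9]
tcp_rot: [-180.0, -0.2, 179.0]
ft_force: [-5.9, 0.1, 4.3]
finger_gap: -0.1
grip_force: 3.5
```

```bash
python3 look.py w2
```

```text
[515.3 132.6  33.9] [-180.    -0.2  179. ] [-5.9  0.1  4.3] 6.1667 [  8.9   8.1 106.3   0.   65.8 -80.1]
[[  0.    1.    0.3 435.4]
 [  1.   -0.   -0.  133.3]
 [  0.    0.3  -1.  177.4]
 [  0.    0.    0.    1. ]]
carrier 0.64 [279.2 374.7] [601.4 127.4  12. ]
key_green_top 0.6 [509.2 366.1] [558.6 243.8  52. ]
```

View pics/w2.png

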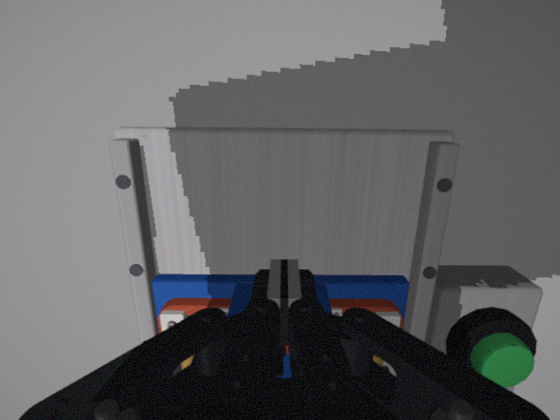

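The close view shows the fingers centred on the carrier's tab at about (285,290), with the carrier square between the rails. It has not reached the stop yet, so I keep pushing.

Emit:
{"api": "carry_out", "payload": {"commands": [{"translation": [-0.001, 0, 0], "spin": 0, "jaw": 0}, {"translation": [-0.001, 0, 0], "spin": 0, "jaw": 0}, {"translation": [-0.001, 0, 0], "spin": 0, "jaw": 0}, {"translation": [-0.001, 0, 0], "spin": 0, "jaw": 0}, {"translation": [0, 0, 0], "spin": 0, "jaw": 0}, {"translation": [0, 0, 0], "spin": 0, "jaw": 0}, {"translation": [0, 0, 0], "spin": 0, "jaw": 0}, {"translation": [0, 0, 0], "spin": 0, "jaw": 0}]}}

```text
time: 7.23
tool_pos: [515.6, 132.6, 33.8]
tcp_rot: [-179.9, -0.6, 179.1]
ft_force: [-27.9, -0.7, 24.9]
finger_gap: -0.0
grip_force: 14.4
```

Emit:
{"api": "carry_out", "payload": {"commands": [{"translation": [0.004, 0, 0], "spin": 0, "jaw": 0}, {"translation": [0.01, 0, 0], "spin": 0, "jaw": 0}, {"translation": [0.012, 0, 0], "spin": 0, "jaw": 0}, {"translation": [0, 0, -0.041], "spin": 0, "jaw": 0}, {"translation": [0, 0, -0.041], "spin": 0, "jaw": 0}, {"translation": [0, 0, -0.041], "spin": 0, "jaw": 0}, {"translation": [-0.015, 0.013, -0.035], "spin": 0, "jaw": 0}, {"translation": [-0.03, 0.025, 0], "spin": 0, "jaw": 0}]}}

```text
time: 7.9
tool_pos: [544.0, 169.9, 202.7]
tcp_rot: [179.9, 0.8, 178.9]
ft_force: [0.9, -0.3, 2.9]
finger_gap: -0.2
grip_force: 0.0
```

Emit:
{"api": "carry_out", "payload": {"commands": [{"translation": [-0.025, 0.022, 0], "spin": 0, "jaw": 0}, {"translation": [-0.02, 0, 0], "spin": 0, "jaw": 0}, {"translation": [0, 0, 0], "spin": 0.11, "jaw": 0}, {"translation": [0, 0, 0], "spin": 0.11, "jaw": 0}, {"translation": [0, 0, 0], "spin": 0, "jaw": 0}, {"translation": [0, 0, 0], "spin": 0, "jaw": 0}, {"translation": [0, 0, 0], "spin": 0, "jaw": 0}, {"translation": [0, 0, 0], "spin": 0, "jaw": 0}]}}

```text
time: 8.57
tool_pos: [585.5, 191.5, 192.4]
tcp_rot: [180.0, 0.0, 166.6]
ft_force: [0.6, -0.5, 0.8]
finger_gap: -0.1
grip_force: 0.0
```

```bash
python3 look.py w3
```

```text
[585.5 191.5 192.4] [180.    0.  166.6] [ 0.6 -0.5  0.8] 8.5667 [ 13.3  11.1  85.4  -0.   83.6 -63.2]
[[  0.2   0.9   0.3 507.4]
 [  1.   -0.2  -0.1 209.3]
 [  0.    0.3  -1.  335.6]
 [  0.    0.    0.    1. ]]
station 0.62 [239.6 242.7] [637.8 126.1   0. ]
cam_mouth 0.65 [226.5 217.7] [596.4 128.2  30. ]
lever_grip 0.86 [292.8 268.7] [648.7 184.5  68. ]
carrier 0.77 [233.4 216.1] [601.6 131.2  12. ]
carrier_tab 0.73 [203.6 153. ] [527.6 129.   42. ]
key_white_top 0.73 [341.6 215.4] [613.1 240.4  52. ]
```

View pics/w3.png

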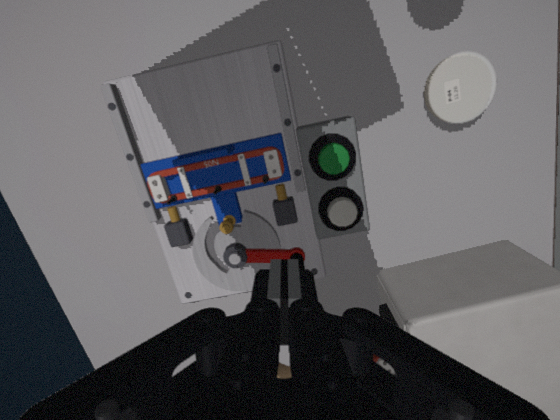

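The stud, at (228,225), sits in the cam's mouth, and the carrier is at about -33 mm in the station's frame. I descend beside the lever rod.

Emit:
{"api": "carry_out", "payload": {"commands": [{"translation": [-0.0085, 0.003, 0.0345], "spin": 0, "jaw": 0}, {"translation": [-0.0085, 0.003, 0.0345], "spin": 0, "jaw": 0}, {"translation": [-0.0085, 0.003, 0.0345], "spin": 0, "jaw": 0}, {"translation": [-0.0085, 0.003, 0.034], "spin": 0, "jaw": 0}, {"translation": [0, 0, 0], "spin": 0, "jaw": 0}, {"translation": [0, 0, 0], "spin": 0, "jaw": 0}, {"translation": [0, 0, 0], "spin": 0, "jaw": 0}, {"translation": [0, 0, 0], "spin": 0, "jaw": 0}]}}

```text
time: 9.63
tool_pos: [623.3, 195.9, 58.4]
tcp_rot: [179.9, 0.3, 166.4]
ft_force: [-0.4, 0.6, 0.6]
finger_gap: 0.0
grip_force: 0.0
```

```bash
python3 - <<'E'
from h import *
np.set_printoptions(precision=1,suppress=True)
import pickle
p=pickle.load(open("w3.pkl","rb"))
print("hub",[atz(p,(235.5,256.5),z) for z in(45,55)],"stud",atz(p,(228,225),44),"white",atz(p,(343,208),52),"green",atz(p,(334.5,156),52))
E
```

```text
hub [array([633.9, 129.1,  45. ]), array([629.6, 131.8,  55. ])] stud [599.9 131.2  44. ] white [606.2 243.   52. ] green [556.6 244.2  52. ]
```

Emit:
{"api": "carry_out", "payload": {"commands": [{"translation": [-0.003, 0, 0.002], "spin": 0, "jaw": 0}, {"translation": [-0.0051, 0.0014, 0], "spin": 0.08, "jaw": 0}, {"translation": [-0.0051, 0.0014, 0], "spin": 0.08, "jaw": 0}, {"translation": [-0.0051, 0.0014, 0], "spin": 0.08, "jaw": 0}, {"translation": [-0.0051, 0.0014, 0], "spin": 0.08, "jaw": 0}, {"translation": [0, 0, 0], "spin": 0, "jaw": 0}, {"translation": [0, 0, 0], "spin": 0, "jaw": 0}, {"translation": [0, 0, 0], "spin": 0, "jaw": 0}]}}

```text
time: 10.3
tool_pos: [645.8, 192.7, 53.9]
tcp_rot: [180.0, 0.1, 148.2]
ft_force: [-0.7, 0.3, -0.1]
finger_gap: -0.2
grip_force: 0.0
```

```bash
cat > ab.py <<'E'
from h import *
np.set_printoptions(precision=1,suppress=True)
s=r.sense(); t=np.array(s["tool_pos"]); y=np.radians(s["tcp_rot"][2]); v=t[:2]-[634,128.5]
print(t,s["tcp_rot"],"F",s["ft_force"],"a,b",v@[np.cos(y),np.sin(y)],v@[np.sin(y),-np.cos(y)],"r",np.hypot(*v),"ang",np.degrees(np.arctan2(v[1],v[0])),"t",s["time"])
E
python3 ab.py
```

```text
[645.8 192.7  53.9] [180.    0.1 148.2] F [-0.7  0.3 -0.1] a,b 23.756672859124137 60.772380230061586 r 65.25076018072606 ang 79.60008338536996 t 10.3
```

Emit:
{"api": "carry_out", "payload": {"commands": [{"translation": [-0.0064, 0.0021, 0], "spin": 0.1, "jaw": 0}, {"translation": [-0.0064, 0.0021, 0], "spin": 0.1, "jaw": 0}, {"translation": [-0.0064, 0.0021, 0], "spin": 0.1, "jaw": 0}, {"translation": [-0.0064, 0.0021, 0], "spin": 0.1, "jaw": 0}, {"translation": [-0.0064, 0.0021, 0], "spin": 0.1, "jaw": 0}, {"translation": [-0.0064, 0.002, 0], "spin": 0.1, "jaw": 0}, {"translation": [-0.0064, 0.002, 0], "spin": 0.1, "jaw": 0}, {"translation": [0, 0, 0], "spin": 0, "jaw": 0}]}}

```text
time: 10.97
tool_pos: [685.4, 168.4, 53.3]
tcp_rot: [179.9, 0.0, 107.8]
ft_force: [0.5, -0.0, -0.2]
finger_gap: -0.3
grip_force: 0.0
```

```bash
python3 ab.py; python3 look.py w4 | tail -7
```

```text
[685.4 168.4  53.3] [179.9   0.  107.8] F [ 0.5 -0.  -0.2] a,b 22.22697216566323 61.15658989504681 r 65.07047548039056 ang 37.77072439808578 t 10.9667
 [  0.3  -0.9  -0.3 243.6]
 [  0.    0.3  -1.  196.6]
 [  0.    0.    0.    1. ]]
station 0.68 [196.2 265.9] [634.5 127.3   0. ]
carrier 0.71 [146.3 256.5] [603.9 131.2  12. ]
key_white_top 0.98 [169.4  75.6] [610.5 242.   52. ]
key_green_top 0.72 [44.9 28.7] [558.4 244.2  52. ]
```

View pics/w4.png

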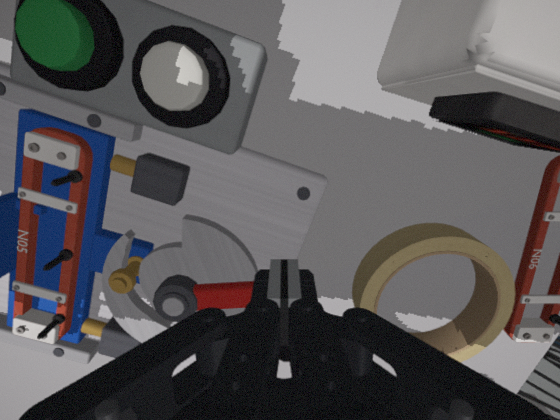

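The lever at (225,295) swings along with the fingers, and the stud at (125,275) is caught in the slot. I carry on around the arc.

Emit:
{"api": "carry_out", "payload": {"commands": [{"translation": [-0.0063, 0.002, 0], "spin": 0.1, "jaw": 0}, {"translation": [-0.0063, 0.002, 0], "spin": 0.1, "jaw": 0}, {"translation": [-0.0063, 0.002, 0], "spin": 0.1, "jaw": 0}, {"translation": [-0.0063, 0.002, 0], "spin": 0.1, "jaw": 0}, {"translation": [-0.0063, 0.002, 0], "spin": 0.1, "jaw": 0}, {"translation": [-0.0063, 0.002, 0], "spin": 0.1, "jaw": 0}, {"translation": [-0.0063, 0.002, 0], "spin": 0.1, "jaw": 0}, {"translation": [0, 0, 0], "spin": 0, "jaw": 0}]}}

```text
time: 12.03
tool_pos: [698.8, 126.4, 52.7]
tcp_rot: [-180.0, -0.1, 67.6]
ft_force: [-0.0, 2.3, 1.0]
finger_gap: 0.4
grip_force: 0.4
```

Emit:
{"api": "carry_out", "payload": {"commands": [{"translation": [-0.0038, 0.0012, 0], "spin": 0.06, "jaw": 0}, {"translation": [-0.0038, 0.0012, 0], "spin": 0.06, "jaw": 0}, {"translation": [-0.0038, 0.0012, 0], "spin": 0.06, "jaw": 0}, {"translation": [-0.0038, 0.0012, 0], "spin": 0.06, "jaw": 0}, {"translation": [-0.0025, 0.0008, 0], "spin": 0.04, "jaw": 0}, {"translation": [-0.0025, 0.0008, 0], "spin": 0.04, "jaw": 0}, {"translation": [0, 0, 0], "spin": 0, "jaw": 0}, {"translation": [0, 0, 0], "spin": 0, "jaw": 0}]}}

```text
time: 12.7
tool_pos: [695.5, 107.8, 52.9]
tcp_rot: [-180.0, -0.2, 49.7]
ft_force: [5.6, 8.3, -5.3]
finger_gap: 0.1
grip_force: 5.2
```

```bash
python3 ab.py
```

```text
[695.5 107.8  52.9] [-180.    -0.2   49.7] F [ 5.6  8.3 -5.3] a,b 23.99075128057944 60.30270308190992 r 64.89970836599817 ang -18.60552361098893 t 12.7
```

Emit:
{"api": "carry_out", "payload": {"commands": [{"translation": [-0.003, 0.0009, 0], "spin": 0.04, "jaw": 0}, {"translation": [-0.003, 0.0009, 0], "spin": 0.04, "jaw": 0}, {"translation": [-0.003, 0.0009, 0], "spin": 0.04, "jaw": 0}, {"translation": [-0.003, 0.0009, 0], "spin": 0.04, "jaw": 0}, {"translation": [0, 0, 0], "spin": 0, "jaw": 0}, {"translation": [0, 0, 0], "spin": 0, "jaw": 0}, {"translation": [0, 0, 0], "spin": 0, "jaw": 0}, {"translation": [0, 0, 0], "spin": 0, "jaw": 0}]}}

```text
time: 13.37
tool_pos: [689.9, 96.6, 52.9]
tcp_rot: [-180.0, -0.2, 40.5]
ft_force: [6.0, 8.1, -4.7]
finger_gap: -0.0
grip_force: 5.2
```

```bash
python3 ab.py
```

```text
[689.9  96.6  52.9] [-180.    -0.2   40.5] F [ 6.   8.1 -4.7] a,b 21.712927179489935 60.580641830316296 r 64.3542179757854 ang -29.736549524709037 t 13.3667
```

Emit:
{"api": "carry_out", "payload": {"commands": [{"translation": [-0.002, 0.0006, 0], "spin": 0.03, "jaw": 0}, {"translation": [-0.002, 0.0006, 0], "spin": 0.03, "jaw": 0}, {"translation": [-0.002, 0.0006, 0], "spin": 0.03, "jaw": 0}, {"translation": [0, 0, 0], "spin": 0, "jaw": 0}, {"translation": [0, 0, 0], "spin": 0, "jaw": 0}, {"translation": [0, 0, 0], "spin": 0, "jaw": 0}, {"translation": [0, 0, 0], "spin": 0, "jaw": 0}, {"translation": [0, 0, 0], "spin": 0, "jaw": 0}]}}

```text
time: 14.03
tool_pos: [686.2, 91.2, 52.8]
tcp_rot: [-180.0, -0.2, 35.4]
ft_force: [5.5, 8.0, -4.2]
finger_gap: 0.1
grip_force: 4.5
```

```bash
python3 ab.py
```

```text
[686.2  91.2  52.8] [-180.    -0.2   35.4] F [ 5.5  8.  -4.2] a,b 20.96832121986374 60.67091611537104 r 64.19213781342523 ang -35.55183675670775 t 14.0333
```

Emit:
{"api": "carry_out", "payload": {"commands": [{"translation": [-0.0018, 0.0006, 0], "spin": 0.02, "jaw": 0}, {"translation": [-0.0018, 0.0006, 0], "spin": 0.02, "jaw": 0}, {"translation": [-0.001, 0.0003, 0], "spin": 0.01, "jaw": 0}, {"translation": [0, 0, 0], "spin": 0, "jaw": 0}, {"translation": [0, 0, 0], "spin": 0, "jaw": 0}, {"translation": [0, 0, 0], "spin": 0, "jaw": 0}, {"translation": [0, 0, 0], "spin": 0, "jaw": 0}, {"translation": [0, 0, 0], "spin": 0, "jaw": 0}]}}

```text
time: 14.7
tool_pos: [685.8, 90.0, 53.1]
tcp_rot: [-180.0, -0.6, 32.6]
ft_force: [19.5, 19.4, -14.1]
finger_gap: 0.3
grip_force: 13.5
```

```bash
python3 ab.py
```

```text
[685.8  90.   53.1] [-180.    -0.6   32.6] F [ 19.5  19.4 -14.1] a,b 22.898311424851453 60.29705637896369 r 64.49858660526917 ang -36.635793204172714 t 14.7
```

The cam is on its stop: the force jumped to 27 N at the expected angle. Next I retreat and go above the white key.

Emit:
{"api": "carry_out", "payload": {"commands": [{"translation": [0.003, 0, 0], "spin": 0, "jaw": 0}, {"translation": [0.012, 0, 0], "spin": 0, "jaw": 0}, {"translation": [0, 0, -0.039], "spin": 0, "jaw": 0}, {"translation": [0, 0, -0.039], "spin": 0, "jaw": 0}, {"translation": [0.0007, -0.034, -0.015], "spin": 0, "jaw": 0}, {"translation": [0.0007, -0.034, -0.015], "spin": 0, "jaw": 0}, {"translation": [0.0007, -0.034, -0.015], "spin": 0, "jaw": 0}, {"translation": [0.0007, -0.034, 0], "spin": 0, "jaw": 0}]}}

```text
time: 15.37
tool_pos: [625.8, 211.0, 180.4]
tcp_rot: [179.9, -0.3, 32.4]
ft_force: [0.4, 0.8, -0.0]
finger_gap: 0.2
grip_force: 0.0
```

Emit:
{"api": "carry_out", "payload": {"commands": [{"translation": [0.0007, -0.033, 0], "spin": 0, "jaw": 0}, {"translation": [0, 0, 0], "spin": 0, "jaw": 0}, {"translation": [0, 0, 0], "spin": 0, "jaw": 0}, {"translation": [0, 0, 0], "spin": 0, "jaw": 0}, {"translation": [0, 0, 0], "spin": 0, "jaw": 0}, {"translation": [0, 0, 0], "spin": 0, "jaw": 0}, {"translation": [0, 0, 0], "spin": 0, "jaw": 0}, {"translation": [0, 0, 0], "spin": 0, "jaw": 0}]}}

```text
time: 16.03
tool_pos: [608.0, 236.9, 175.6]
tcp_rot: [180.0, 0.0, 32.3]
ft_force: [0.3, -1.1, -0.4]
finger_gap: -0.2
grip_force: 0.0
```

```bash
python3 look.py w5
```

```text
[608.  236.9 175.6] [180.    0.   32.3] [ 0.3 -1.1 -0.4] 16.0333 [16.8 17.2 80.  -0.  82.8 74.5]
[[  0.5  -0.8  -0.3 675. ]
 [ -0.8  -0.5  -0.2 278.9]
 [ -0.    0.3  -1.  318.8]
 [  0.    0.    0.    1. ]]
station 0.74 [384.5 223.3] [634.4 125.8   0. ]
cam_mouth 0.97 [385.9 196.6] [660.2 155.7  30. ]
lever_grip 0.69 [470.3 243.1] [668.3  84.3  68. ]
lever_grip 0.67 [334.7 311.8] [549.1 143.6  68. ]
carrier 0.61 [364.9 240.1] [610.1 137.4  12. ]
carrier 0.61 [474.8 246. ] [666.9  34.5  12. ]
carrier_tab 0.96 [335.4 310.8] [537.4 129.7  42. ]
key_white_top 0.75 [280.  199.4] [609.9 241.8  52. ]
key_green_top 0.67 [253.2 241.8] [562.7 241.2  52. ]
```

View pics/w5.png

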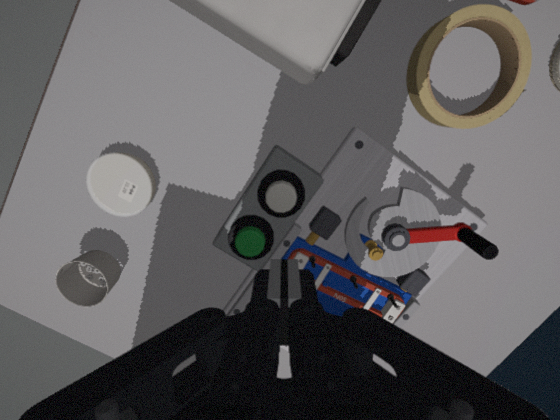

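The lever points right and ahead at (475,240), which puts its rod at -52° and so locked. The stud at (375,252) is drawn in. The white key is at (283,196), next to the green key at (250,240). I press white.

Emit:
{"api": "carry_out", "payload": {"commands": [{"translation": [0.0044, -0.0031, 0.035], "spin": 0, "jaw": 0}, {"translation": [0, 0, 0.035], "spin": 0, "jaw": 0}, {"translation": [0, 0, 0.03], "spin": 0, "jaw": 0}, {"translation": [0, 0, 0.015], "spin": 0, "jaw": 0}, {"translation": [0, 0, 0], "spin": 0, "jaw": 0}, {"translation": [0, 0, 0], "spin": 0, "jaw": 0}, {"translation": [0, 0, 0], "spin": 0, "jaw": 0}, {"translation": [0, 0, 0], "spin": 0, "jaw": 0}]}}

```text
time: 17.1
tool_pos: [611.8, 243.4, 64.0]
tcp_rot: [179.9, -0.3, 32.4]
ft_force: [0.5, 0.7, -0.2]
finger_gap: -0.2
grip_force: 0.0
```

Emit:
{"api": "carry_out", "payload": {"commands": [{"translation": [0.001, 0, 0.003], "spin": 0, "jaw": 0}, {"translation": [0, 0, 0.003], "spin": 0, "jaw": 0}, {"translation": [0, 0, 0.003], "spin": 0, "jaw": 0}, {"translation": [0, 0, 0.003], "spin": 0, "jaw": 0}, {"translation": [0, 0, 0.002], "spin": 0, "jaw": 0}, {"translation": [0, 0, 0], "spin": 0, "jaw": 0}, {"translation": [0, 0, 0], "spin": 0, "jaw": 0}, {"translation": [0, 0, 0], "spin": 0, "jaw": 0}]}}

```text
time: 17.77
tool_pos: [610.9, 243.4, 47.2]
tcp_rot: [180.0, -0.0, 32.4]
ft_force: [1.4, -0.3, 4.0]
finger_gap: 0.1
grip_force: 1.6
```

Emit:
{"api": "carry_out", "payload": {"commands": [{"translation": [0, 0, 0.001], "spin": 0, "jaw": 0}, {"translation": [0, 0, 0.001], "spin": 0, "jaw": 0}, {"translation": [0, 0, 0.001], "spin": 0, "jaw": 0}, {"translation": [0, 0, 0], "spin": 0, "jaw": 0}, {"translation": [0, 0, 0], "spin": 0, "jaw": 0}, {"translation": [0, 0, 0], "spin": 0, "jaw": 0}, {"translation": [0, 0, 0], "spin": 0, "jaw": 0}, {"translation": [0, 0, 0], "spin": 0, "jaw": 0}]}}

```text
time: 18.43
tool_pos: [611.0, 243.4, 45.9]
tcp_rot: [180.0, -0.1, 32.4]
ft_force: [-5.9, -1.0, 15.4]
finger_gap: 0.5
grip_force: 8.0
```

```bash
python3 ab.py
```

```text
[611.  243.4  45.9] [180.   -0.1  32.4] F [-5.9 -1.  15.4] a,b 42.10216709857221 -109.39177222962134 r 117.21413014621339 ang 101.31369492272509 t 18.4333
```

Emit:
{"api": "carry_out", "payload": {"commands": [{"translation": [0, 0, -0.006], "spin": 0, "jaw": 0}, {"translation": [0, 0, -0.011], "spin": 0, "jaw": 0}, {"translation": [0, 0, -0.013], "spin": 0, "jaw": 0}, {"translation": [-0.0217, -0.0139, 0], "spin": 0, "jaw": 0}, {"translation": [-0.0217, -0.0139, 0], "spin": 0, "jaw": 0}, {"translation": [0, 0, 0.007], "spin": 0, "jaw": 0}, {"translation": [0, 0, 0.006], "spin": 0, "jaw": 0}, {"translation": [0, 0, 0], "spin": 0, "jaw": 0}]}}

```text
time: 19.1
tool_pos: [558.4, 243.2, 59.8]
tcp_rot: [-180.0, 0.1, 32.4]
ft_force: [0.2, 0.4, -1.1]
finger_gap: 0.1
grip_force: 0.0
```

Emit:
{"api": "carry_out", "payload": {"commands": [{"translation": [0, 0, 0], "spin": 0, "jaw": 0}, {"translation": [0, 0, 0], "spin": 0, "jaw": 0}, {"translation": [0, 0, 0.003], "spin": 0, "jaw": 0}, {"translation": [0, 0, 0.003], "spin": 0, "jaw": 0}, {"translation": [0, 0, 0], "spin": 0, "jaw": 0}, {"translation": [0, 0, 0], "spin": 0, "jaw": 0}, {"translation": [0, 0, 0], "spin": 0, "jaw": 0}, {"translation": [0, 0, 0], "spin": 0, "jaw": 0}]}}

```text
time: 19.77
tool_pos: [559.1, 243.6, 54.9]
tcp_rot: [180.0, -0.0, 32.4]
ft_force: [0.4, 0.1, -0.3]
finger_gap: 0.2
grip_force: 0.0
```

Emit:
{"api": "carry_out", "payload": {"commands": [{"translation": [0, 0, 0.003], "spin": 0, "jaw": 0}, {"translation": [0, 0, 0.003], "spin": 0, "jaw": 0}, {"translation": [0, 0, 0.002], "spin": 0, "jaw": 0}, {"translation": [0, 0, 0.001], "spin": 0, "jaw": 0}, {"translation": [0, 0, 0.001], "spin": 0, "jaw": 0}, {"translation": [0, 0, 0], "spin": 0, "jaw": 0}, {"translation": [0, 0, 0], "spin": 0, "jaw": 0}, {"translation": [0, 0, 0], "spin": 0, "jaw": 0}]}}

```text
time: 20.43
tool_pos: [559.6, 243.8, 46.0]
tcp_rot: [180.0, -0.1, 32.4]
ft_force: [-1.5, -0.7, 9.1]
finger_gap: 0.1
grip_force: 4.4
```

```bash
python3 ab.py
```

```text
[559.6 243.8  46. ] [180.   -0.1  32.4] F [-1.5 -0.7  9.1] a,b -1.1762714650902382 -137.1955541064582 r 137.2005965043071 ang 122.85500984925739 t 20.4333
```

Emit:
{"api": "carry_out", "payload": {"commands": [{"translation": [0, 0, 0.001], "spin": 0, "jaw": 0}, {"translation": [0, 0, 0], "spin": 0, "jaw": 0}, {"translation": [0, 0, 0], "spin": 0, "jaw": 0}, {"translation": [0, 0, -0.008], "spin": 0, "jaw": 0}, {"translation": [0, 0, -0.02], "spin": 0, "jaw": 0}, {"translation": [0, 0, -0.04], "spin": 0, "jaw": 0}, {"translation": [0, 0, -0.04], "spin": 0, "jaw": 0}, {"translation": [0, 0, -0.04], "spin": 0, "jaw": 0}]}}

```text
time: 21.1
tool_pos: [557.9, 243.2, 192.4]
tcp_rot: [-180.0, 0.1, 32.4]
ft_force: [0.7, -0.1, 0.5]
finger_gap: -0.1
grip_force: 0.0
```

Emit:
{"api": "carry_out", "payload": {"commands": [{"translation": [0, 0, -0.03], "spin": 0, "jaw": 0}, {"translation": [0, 0, 0], "spin": 0, "jaw": 0}, {"translation": [0, 0, 0], "spin": 0, "jaw": 0}, {"translation": [0, 0, 0], "spin": 0, "jaw": 0}, {"translation": [0, 0, 0], "spin": 0, "jaw": 0}, {"translation": [0, 0, 0], "spin": 0, "jaw": 0}, {"translation": [0, 0, 0], "spin": 0, "jaw": 0}, {"translation": [0, 0, 0], "spin": 0, "jaw": 0}]}}

```text
time: 21.77
tool_pos: [558.5, 243.3, 220.5]
tcp_rot: [-180.0, 0.1, 32.4]
ft_force: [0.0, 0.1, 0.3]
finger_gap: -0.2
grip_force: 0.0
```

```bash
python3 look.py w6
```

```text
[558.5 243.3 220.5] [-180.     0.1   32.4] [0.  0.1 0.3] 21.7667 [18.7  9.3 84.4 -0.  86.4 76.4]
[[  0.5  -0.8  -0.3 625.6]
 [ -0.8  -0.5  -0.2 285.5]
 [ -0.    0.3  -1.  363.6]
 [  0.    0.    0.    1. ]]
station 0.9 [402.3 180.7] [632.  125.8   0. ]
cam_mouth 0.74 [405.2 148.4] [660.  158.1  30. ]
cam_mouth 0.58 [487.2 185.3] [677.   57.8  30. ]
lever_grip 0.91 [487.6 188.3] [669.2  81.3  68. ]
carrier 0.56 [391.2 192.7] [614. 133.  12.]
carrier_tab 0.94 [358.  259.8] [533.7 129.   42. ]
key_white_top 0.79 [316.8 147.2] [612.6 239.7  52. ]
key_green_top 0.96 [281.6 186.9] [560.9 247.5  52. ]
```

View pics/w6.png

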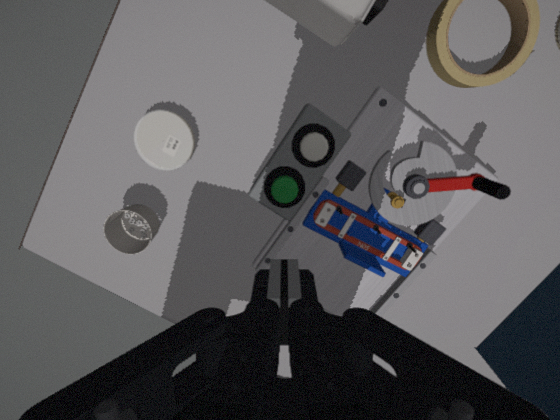

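The final view shows the lever still at its stop at (490,187) and the stud drawn in at (397,200). Both keys are up, at (315,145) and (285,187), and the cup and dish are undisturbed.

```bash
python3 -c "
from bench import r
print(r.hand_in())"
```

```text
the job is handed in; nothing more can be done
None
```

The job is handed in: the carrier is locked with the cam on its stop, then white and green were each pressed fully down and let up in that order, with the cup, dish and marker never touched (about 22 s).

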